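# Hang the parts scoop on the rim of the terminal bin

## Task

Hang the red-handled scoop by its own hook over the rim of the blue bin of terminal blocks, on any of its four sides, with the cup hanging outside the bin clear of the bench. Let go so that it stays there upright and still. Do not shove the blue bin about, and leave the grey bin and the contactor where they are.

Things in the scene. Friction and masses are not known exactly. Their poses are not given: they have to be found in the camera images.
- scoop: Loose steel scoop, red grip, 0.1-0.2 kg, upright on its cup's flat bottom. Origin: under middle of the hook's crossbar (5 thick, 30 wide), 100 above the foot; x from cup to hook (away from robot within 0.5 rad), z up. In mm: slot open downward, x -11 (shank) to 11 (tongue, down to z -34); red grip 12 (x) by 22 (y), centred x -17, z 5 to 70: pinch across y. Cup x -75 to -17, y +-30, z -100 to -52.
- bin_blue: The bin to hang on: loose, open-topped, blue plastic, 1.6 kg, 130 (x) by 180 (y) by 130 mm high; straight walls 5 mm thick, their middles at x +-62.5 and y +-87.5. Grey and white terminal blocks fill it to 70 mm. Origin: centre of its underside, z up, rim at z 130. Its -x side faces the robot within 0.35 rad. Stands left or right; the grey bin takes the other place.
- bin_grey: Bystander: a bin of the same shape and size in grey plastic, filled with black and brass-coloured pieces. Origin: centre of its underside.
- contactor: Bystander: loose white and black contactor block, 62 x 46 x 78 mm, 0.32 kg, on the bench to the robot's right. Origin: centre of its underside.
Mind the look-alikes: they are no part of the job. Several things have the shape of the scoop; the one meant has the colours described above.

How it is judged:
By the outcome, as a careful person would: the job done as asked, in the order asked, and still so for the second after the job is handed in, with the robot touching nothing.
It also fails if it takes over 40 s, if anything falls off the work surface, if the arm or the gripper's body presses on something with over 40 N, if the wrist force passes 120 N, or if a joint passes its speed limit or range.

## Robot

A 7-joint arm with a two-finger parallel gripper is mounted at the origin on the work surface. World frame = base frame: x ahead of the robot, y to its left, z up, the work surface at z = 0. Lengths are in m, angles in rad, forces in N, time in s.
With the tool pointing down it reaches from about 0.35 to 0.9 m from the base axis. Payload 8.1 kg.
Tool frame: the origin (TCP) lies midway between the tips of the shut fingers; the grasp point (between the pads) lies 19 mm behind it; x points along the fingers, y is the direction in which the jaws open and shut, and the axes are right-handed (so a half turn about x gives the same grasp; the last joint's range is limited). The gripper opens to 92 mm and grips with 3 to 60 N. Pads are 19 mm wide; open, the fingers measure 130 mm over their backs; the gripper's body (75 mm by 190 mm) begins 47 mm behind the grasp point.
Start: joints at [-1.316, 0.434, 0.025, 1.573, -0.012, 1.134, -0.075], TCP at [0.219, 0.585, 0.227] pointing down, gripper open.
Joint ranges: [-2.62, 2.62], [-0.44, 2.09], [-1.27, 1.32], [0.08, 2.57], [-1.32, 4.46], [0.12, 2], [-2.74, 2.74]. Speed limits (rad/s): [2.22, 2.22, 3.01, 3.01, 3.14, 3.14, 3.14].

## Interface

Orientations are given as a unit quaternion [x, y, z, w].
In Python, from cell import monitor, snapshot, camera_info, workorder gives the robot as it stands.
- The arm moves only by the tool drive_tool, never from a script. Its argument "increments" is a list of rows, each a list of 5 numbers: the shift along the tool's x, y, z in mm, then the turn about the tool's x in rad, then the finger opening in mm, from 0 to 91.8. A call has 1 to 8 rows; each row is the pose to reach, as a shift and turn from the pose commanded when the call began, along the tool's axes at that moment; what a row does not reach only later rows make up. A row lasts 1/8 s, in which the tool goes at most 62.5 mm and 10.7 degrees, less where a joint would pass 70% of its speed; a pose out of reach is approached as far as the arm can. A call with a gripper value outside its range is refused whole. The fingers move at their own pace and stop on an object; "newtons" is the grip in N (left out, the last holds). Time passes only in rows, so rows that repeat a pose let the fingers close. It gives the time, the measured TCP pose, the force and the opening at its end, in the units of the state.
- monitor.sense(): the state, without advancing time (a new reading comes with each control period).
- snapshot(name): name is "scene" or "side" or "wrist"; returns the picture (400x640x3 uint8, blue, green, red); there is no depth.
- camera_info(name): a dict with "fx", "fy", "cx", "cy" (pixels), "origin" and "rotation" of the camera in the world. Camera axes: x right, y down, z forward; pixel columns grow to the right and rows downward; lengths in m; the calibration is good to about 2 mm. A picture is of the moment at which its call begins: read the wrist's pose just before it. camera_info takes no time and is no camera call; for the wrist camera it gives the pose at the moment of the call.
- workorder.sign_off(): hands the job in, once; it reports no verdict.
The state is a dict: "t": time; "joint_pos": joint angles; "qd": joint speeds; "effort": joint torques, N m; "ee_pos": TCP position; "tool_rot": TCP orientation; "force": force on the tool from outside, world axes, zero at the start; "wrist_torque": the same for the moment, N m; "width": opening from 0.0 (shut) to 1.0 (fully open).
Only numpy, scipy, OpenCV 4.12 (cv2) and the standard library are available. Lean on these libraries where they do the work, as an engineer would, in place of code of your own. Each camera call takes 0.05 s, during which the arm holds its last target. There are 200 camera calls.

## Working session

There is one attempt and no reset: what is moved stays moved. The work goes in short steps, Python scripts to look and compute and a tool call to move; the robot and the scene stay as the last step left them, time stands still between calls to the robot, and variables do not carry over. Pictures are saved under pics/ and viewed, about 8 in all and at most 12, crops included, and the job is handed in when it is done.

Besides the shell and the picture viewer there is one more tool, called after "Call:" as a command line: name --pt "numbers of a row" for each row, then --argument value for the rest. drive_tool: Moves the arm, as the interface text tells. Its arguments: {"type":"object","properties":{"increments":{"type":"array"},"newtons":{"type":"number"}},"required":["increments"]}

```bash
ls; mkdir -p pics; python3 - <<'E'
from cell import monitor,snapshot,camera_info
import cv2
s=monitor.sense()
print({k:s[k] for k in ('t','ee_pos','tool_rot','force','width')})
for n in('scene','side'):
    cv2.imwrite(f'pics/{n}0.png',snapshot(n)); print(n,camera_info(n))
E
```

```text
pics
{'t': 0.0, 'ee_pos': array([0.2187164 , 0.58492759, 0.2259516 ]), 'tool_rot': array([ 0.12528105,  0.69587603, -0.12637864,  0.69576551]), 'force': array([-0.0407249 ,  0.08224597, -0.21741856]), 'width': 1.001637274046573}
scene {'fx': 441.71054252950694, 'fy': 441.71054252950694, 'cx': 321.8278568670749, 'cy': 193.70717677764418, 'origin': array([0.86779944, 0.40548838, 0.86561322]), 'rotation': array([ 0.31490312,  0.89242811, -0.3035768 , -0.11067621])}
side {'fx': 432.1816198426434, 'fy': 432.1816198426434, 'cx': 317.8310040802922, 'cy': 201.56843291845198, 'origin': array([0.9068928 , 0.54511675, 0.65367411]), 'rotation': array([ 0.2489385 ,  0.86092615, -0.42375611, -0.13140222])}
```

View pics/scene0.png

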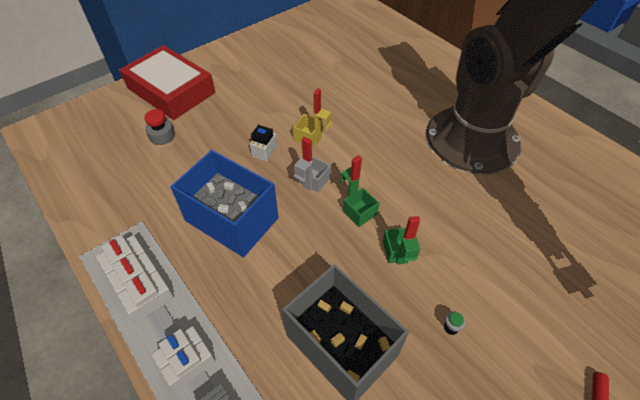

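View pics/side0.png

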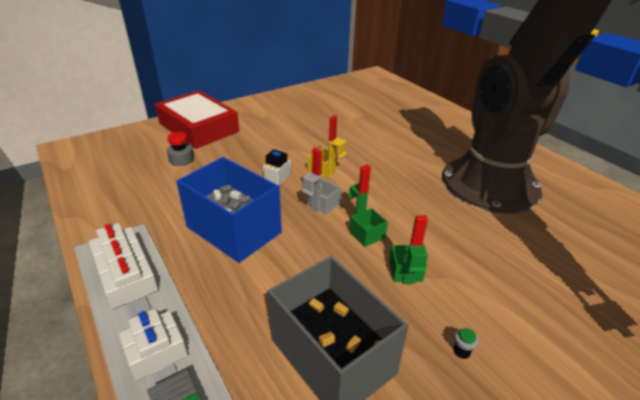

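The steel scoop is the grey one: red grip at scene (306,150), cup (317,174), hook (303,172). The blue bin's rim corners are near (212,153), (277,190), (240,225) and (174,187). The contactor is at (263,140). The two green scoops and the yellow one are decoys. Next I measure.

```bash
cat > h.py <<'E'
import numpy as np,cv2
from scipy.spatial.transform import Rotation as R
from cell import monitor,snapshot,camera_info
def ray(c,p):
    d=R.from_quat(c['rotation']).apply([(p[0]-c['cx'])/c['fx'],(p[1]-c['cy'])/c['fy'],1.]); return np.array(c['origin']),d
def onz(c,p,z):
    o,d=ray(c,p); return o+d*(z-o[2])/d[2]
def proj(c,P):
    q=R.from_quat(c['rotation']).inv().apply(np.atleast_2d(P)-c['origin'])
    return np.c_[c['fx']*q[:,0]/q[:,2]+c['cx'],c['fy']*q[:,1]/q[:,2]+c['cy']]
def tri(c1,p1,c2,p2):
    A=np.zeros((3,3));b=np.zeros(3);rs=[ray(c1,p1),ray(c2,p2)]
    for o,d in rs:
        d=d/np.linalg.norm(d);M=np.eye(3)-np.outer(d,d);A+=M;b+=M@o
    return np.linalg.solve(A,b)
E
python3 - <<'E'
from h import *
ims={}
for n,roi in(('scene',(270,130,70,70)),('side',(290,140,60,80))):
    im=cv2.imread(f'pics/{n}0.png');c=camera_info(n)
    hsv=cv2.cvtColor(im,cv2.COLOR_BGR2HSV)
    red=(((hsv[...,0]<6)|(hsv[...,0]>174))&(hsv[...,1]>170)&(hsv[...,2]>70)).astype(np.uint8)
    N,l,st,ce=cv2.connectedComponentsWithStats(red)
    for i in range(1,N):
        if st[i,4]>40: 
            ys,xs=np.where(l==i); t=ys.min();b=ys.max()
            print(n,'red',st[i],ce[i].round(1),'top',xs[ys<=t+1].mean(),t,'bot',xs[ys>=b-1].mean(),b, 'at z.1375',onz(c,ce[i],.1375).round(3))
    blue=((hsv[...,0]>105)&(hsv[...,0]<125)&(hsv[...,1]>150)).astype(np.uint8)
    blue[:145]=0
    cs,_=cv2.findContours(blue,cv2.RETR_EXTERNAL,cv2.CHAIN_APPROX_NONE)
    k=max(cs,key=cv2.contourArea);k=cv2.convexHull(k)
    a=cv2.approxPolyDP(k,4,True)[:,0]
    for p in a: print(n,'blue',p,onz(c,p,.13).round(3),onz(c,p,0).round(3))
    crop=lambda x,y,w,h:cv2.resize(im[y:y+h,x:x+w],None,fx=400/h,fy=400/h,interpolation=cv2.INTER_CUBIC)
    ims[n]=np.hstack([crop(270,130,80,80) if n=='scene' else crop(285,140,80,80),crop(165,145,120,120) if n=='scene' else crop(170,150,120,120)])
for n in ims: cv2.imwrite(f'pics/{n}crop.png',ims[n])
E
```

```text
scene red [ 119   46   96   81 2666] [168.9  91.4] top 163.0 46 bot 154.33333333333334 126 at z.1375 [ 0.606 -0.525  0.137]
scene red [314  89   7  24 147] [317.  100.2] top 318.0 89 bot 316.0 112 at z.1375 [ 0.334 -0.265  0.137]
scene red [302 137  10  25 187] [306.6 148.9] top 304.4 137 bot 308.6 161 at z.1375 [ 0.456 -0.15   0.137]
scene red [351 156  11  25 195] [355.6 167.8] top 358.0 156 bot 353.1666666666667 180 at z.1375 [ 0.407 -0.038  0.137]
scene red [405 217  15  22 228] [411.8 227.2] top 413.94444444444446 217 bot 408.64285714285717 238 at z.1375 [0.424 0.147 0.137]
scene red [110 240  11  15  78] [115.2 246.9] top 112.5 240 bot 117.5 254 at z.1375 [ 0.897 -0.175  0.137]
scene red [121 258  12  16  86] [126.5 265.4] top 123.83333333333333 258 bot 129.4 273 at z.1375 [ 0.897 -0.124  0.137]
scene red [133 277  12  17  96] [138.4 285. ] top 135.5 277 bot 141.5 293 at z.1375 [ 0.896 -0.074  0.137]
scene red [594 373  15  27 346] [601.5 386.5] top 599.8823529411765 373 bot 601.24 399 at z.1375 [0.409 0.541 0.137]
scene blue [211 150] [ 0.624 -0.289  0.13 ] [ 0.581 -0.411  0. 
[... 994 characters left out ...]
107.75 224 bot 110.85714285714286 237 at z.1375 [ 0.899 -0.144  0.138]
side red [112 241   9  14  74] [115.9 247.2] top 113.77777777777777 241 bot 117.4 254 at z.1375 [ 0.899 -0.093  0.138]
side red [118 258  10  15  85] [122.7 264.9] top 120.66666666666667 258 bot 124.625 272 at z.1375 [ 0.899 -0.043  0.138]
side blue [221 158] [ 0.629 -0.283  0.13 ] [ 0.56  -0.488  0.   ]
side blue [278 186] [ 0.571 -0.117  0.13 ] [ 0.488 -0.282  0.   ]
side blue [280 231] [0.636 0.01  0.13 ] [ 0.569 -0.123  0.   ]
side blue [239 261] [0.732 0.041 0.13 ] [ 0.688 -0.084  0.   ]
side blue [187 225] [ 0.775 -0.095  0.13 ] [ 0.742 -0.254  0.   ]
side blue [178 180] [ 0.741 -0.247  0.13 ] [ 0.7   -0.444  0.   ]
```

View pics/scenecrop.png

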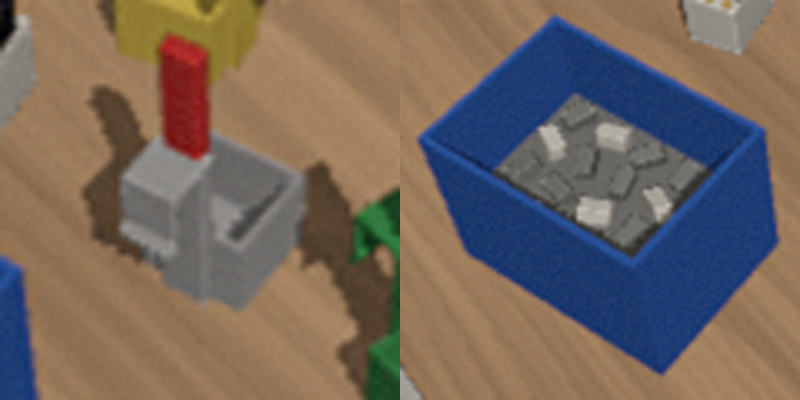

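The grip centre is (0.456, -0.150), and both views agree. The blue bin's rim and foot corners both give a centre near (0.657, -0.185) and a yaw near 0.32; the sides come to about 178 x 124 mm against 180 x 130. In the crop, the crossbar's top face is at crop (122,183), (160,135), (205,155) and the cup rim corners are at (305,178) and (235,243).

```bash
python3 - <<'E'
from h import *
c=camera_info('scene')
f=lambda x,y,z:onz(c,(270+x/5-.4,130+y/5-.4),z)[:2]
for nm,pts,z in(('bar',[(122,183),(160,137),(170,200),(205,155)],.105),('cup',[(305,178),(235,245),(215,133)],.048),('foot',[(240,308)],0)):
    P=[f(*p,z) for p in pts]; print(nm,np.round(P,4).tolist())
    for i in range(len(P)):
        for j in range(i): 
            d=P[i]-P[j]; print('  ',j,i,np.linalg.norm(d).round(4),np.arctan2(d[1],d[0]).round(3))
print('grip bot',onz(c,(308.6,161),.105).round(4),'top',onz(c,(305.5,138.5),.17).round(4))
for p in[(263,158),(252,152),(274,150),(262,128),(250,140),(275,135)]: print('cont',p,onz(c,p,0).round(3)[:2],onz(c,p,.078).round(3)[:2])
s=monitor.sense();Rt=R.from_quat(s['tool_rot']).as_matrix();print(Rt.round(4))
# predicted overlay of bin & scoop for yaw candidates
cen=np.array([.657,-.185]);yb=.32
rb=R.from_euler('z',yb).as_matrix()
C=np.array([[x,y,z] for z in(.13,0) for x,y in((-.065,-.09),(-.065,.09),(.065,.09),(.065,-.09))])@rb.T+[*cen,0]
print(proj(c,C).round(0).tolist()); print(proj(camera_info('side'),C).round(0).tolist())
print(proj(camera_info('wrist'),[[.456,-.15,.14]]),camera_info('wrist'))
E
```

```text
bar [[0.4937, -0.1499], [0.4629, -0.1617], [0.4828, -0.1281], [0.4535, -0.1397]]
   0 1 0.033 -2.778
   0 2 0.0244 2.033
   1 2 0.039 1.035
   0 3 0.0415 2.893
   1 3 0.0238 1.976
   2 3 0.0316 -2.764
cup [[0.3934, -0.1379], [0.447, -0.1259], [0.4094, -0.1891]]
   0 1 0.0549 0.219
   0 2 0.0537 -1.267
   1 2 0.0735 -2.108
foot [[0.4457, -0.1238]]
grip bot [ 0.4579 -0.1417  0.105 ] top [ 0.4574 -0.1516  0.17  ]
cont (263, 158) [ 0.489 -0.301] [ 0.523 -0.237]
cont (252, 152) [ 0.499 -0.337] [ 0.533 -0.27 ]
cont (274, 150) [ 0.449 -0.306] [ 0.487 -0.242]
cont (262, 128) [ 0.427 -0.396] [ 0.467 -0.324]
cont (250, 140) [ 0.479 -0.378] [ 0.514 -0.307]
cont (275, 135) [ 0.414 -0.351] [ 0.455 -0.283]
[[-3.000e-04  3.503e-01  9.366e-01]
 [-1.400e-03  9.366e-01 -3.503e-01]
 [-1.000e+00 -1.400e-03  2.000e-04]]
[[211.0, 149.0], [274.0, 183.0], [236.0, 225.0], [170.0, 187.0], [221.0, 185.0], [279.0, 217.0], [244.0, 258.0], [184.0, 221.0]]
[[222.0, 156.0], [279.0, 185.0], [233.0, 215.0], [175.0, 180.0], [228.0, 201.0], [281.0, 231.0], [239.0, 263.0], [185.0, 227.0]]
[[-216.93751715  613.38320362]] {'fx': 349.73959179398247, 'fy': 349.73959179398247, 'cx': 322.91674047267105, 'cy': 198.58950833090037, 'origin': array([0.14664799, 0.61206489, 0.3843439 ]), 'rotation': array([0.81313559, 0.56450438, 0.0800748 , 0.11718938])}
```

Scoop yaw averages about 0.32, and the contactor (around 0.47, -0.33) is clear of the chosen bin side (-x). Now I move above the grip.

Call:
drive_tool --pt "-30 -30 25 0.15 91" --pt "-35 -75 60 0.32 91" --pt "-35 -120 95 0.49 91" --pt "-35 -165 131 0.66 91" --pt "-35 -211 167 0.83 91" --pt "-35 -257 204 1.0 91" --pt "-35 -304 241 1.17 91" --pt "-35 -350 278 1.34 91"

```text
t: 1.1
ee_pos: [0.3568, 0.1582, 0.2617]
tool_rot: [0.532, 0.466, -0.532, 0.466]
force: [0.5, 0.5, 0.9]
width: 0.99
```

```bash
cat > to.py <<'E'
import sys
from h import *
# usage: to.py x y z yaw(tool y angle) -> increments; direction chosen shortest
a=list(map(float,sys.argv[1:5]));s=monitor.sense();Rt=R.from_quat(s['tool_rot']).as_matrix()
d=Rt.T@(np.array(a[:3])-s['ee_pos']);ty=np.arctan2(Rt[1,1],Rt[0,1]);w=(a[3]-ty+np.pi)%(2*np.pi)-np.pi
print('t',s['t'],'tcp',s['ee_pos'].round(4),'ty',ty.round(3),'down',Rt[:,0].round(3),'F',s['force'].round(2),'w',round(s['width'],3),'j',np.round(s['joint_pos'],2))
print('incr mm',(d*1000).round(1),'turn',-w)
E
python3 to.py .456 -.15 .26 -1.251
```

```text
t 1.1 tcp [0.3568 0.1582 0.2617] ty -0.133 down [ 0.  0. -1.] F [0.52 0.49 0.86] w 0.99 j [-0.98 -0.02  0.43  2.06  0.01  1.09 -0.69]
incr mm [  1.6 139.1 292.4] turn 1.118458209402898
```

Call:
drive_tool --pt "0 18 38 0.15 91" --pt "0 38 80 0.31 91" --pt "0 58 122 0.47 91" --pt "0 78 164 0.63 91" --pt "0 98 206 0.79 91" --pt "0 118 248 0.95 91" --pt "1 139 292 1.118 91" --pt "1 139 292 1.118 91"

```text
t: 2.1
ee_pos: [0.4576, -0.1508, 0.2607]
tool_rot: [-0.698, -0.111, 0.698, -0.113]
force: [-0.8, 0.3, -0.3]
width: 0.992
```

```bash
python3 - <<'E'
from h import *
c=camera_info('wrist');im=snapshot('wrist');cv2.imwrite('pics/w1.png',im)
print(c,proj(c,[[.456,-.15,.17],[.456,-.15,.105]]))
E
python3 to.py .456 -.15 .26 -1.251
```

```text
{'fx': 349.73959179398247, 'fy': 349.73959179398247, 'cx': 322.91674047267105, 'cy': 198.58950833090037, 'origin': array([ 0.52876842, -0.12635293,  0.4189083 ]), 'rotation': array([ 0.80182471, -0.58021852, -0.08271523,  0.11654095])} [[321.62234034 202.58990501]
 [321.68979804 181.89125075]]
t 2.15 tcp [ 0.4572 -0.1486  0.2604] ty -1.248 down [-0.001 -0.001 -1.   ] F [-0.56  0.9  -0.27] w 0.994 j [-0.51  0.2   0.86  1.91 -0.17  1.11 -0.83]
incr mm [0.4 0.9 1.6] turn 0.002644595355927759
```

View pics/w1.png

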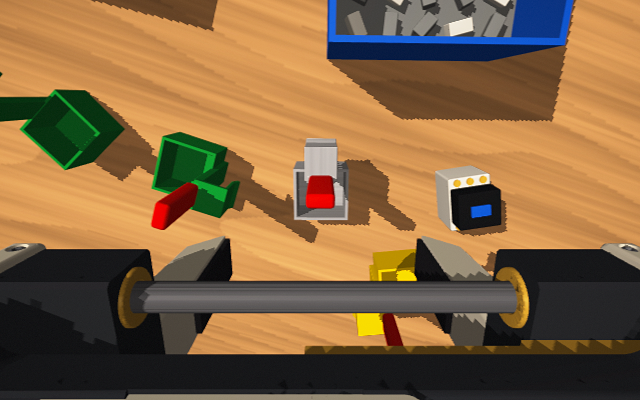

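The steel scoop sits under the gripper: red grip at (321,192), cup (294-349, 163-219), crossbar (306-338, 140). It lines up with the jaws, and the predicted grip pixels match. The bin's near rim edge runs from (328,38) to (568,45). I'll check the yaw numerically.

```bash
python3 - <<'E'
from h import *
s=monitor.sense();c=camera_info('wrist');im=cv2.imread('pics/w1.png');hsv=cv2.cvtColor(im,cv2.COLOR_BGR2HSV)
red=(((hsv[...,0]<6)|(hsv[...,0]>174))&(hsv[...,1]>150)&(hsv[...,2]>50));red[:150]=0;red[235:]=0;red[:,:280]=0;red[:,360:]=0
ys,xs=np.where(red);print('red',xs.min(),xs.max(),ys.min(),ys.max(),xs.mean(),ys.mean())
for y in range(ys.min(),ys.max()+1,4):print(y,xs[ys==y].min(),xs[ys==y].max(),end='; ')
print()
# cup+bar: low saturation bright, not wood
g=((hsv[...,1]<45)&(hsv[...,2]>60));g[:130]=0;g[235:]=0;g[:,:285]=0;g[:,360:]=0
for y in range(136,224,4):
    x=np.where(g[y])[0]; print(y,(x.min(),x.max()) if len(x) else None,end='; ')
print()
b=((hsv[...,0]>100)&(hsv[...,0]<128)&(hsv[...,1]>120)&(hsv[...,2]>170));b[80:]=0;b[:,:320]=0
for x in (335,380,420,460,500,540,560):
    y=np.where(b[:,x])[0]; y2=y[y>25]; print(x,(y2.min(),y2.max()) if len(y2) else None,(onz(c,(x,y2.max()+.5),.13)).round(4) if len(y2) else '')
for p in[(328,43),(568,46)]:print(p,onz(c,p,.13).round(4))
E
```

```text
red 306 334 176 208 319.9332566168009 192.49021864211738
176 310 330; 180 309 332; 184 308 332; 188 307 333; 192 306 333; 196 306 334; 200 306 334; 204 306 334; 208 310 330; 
136 None; 140 (np.int64(306), np.int64(335)); 144 (np.int64(306), np.int64(335)); 148 (np.int64(305), np.int64(336)); 152 (np.int64(305), np.int64(336)); 156 (np.int64(305), np.int64(336)); 160 (np.int64(305), np.int64(336)); 164 (np.int64(296), np.int64(345)); 168 (np.int64(294), np.int64(347)); 172 (np.int64(294), np.int64(347)); 176 (np.int64(294), np.int64(347)); 180 (np.int64(294), np.int64(347)); 184 (np.int64(294), np.int64(347)); 188 (np.int64(294), np.int64(347)); 192 (np.int64(294), np.int64(347)); 196 (np.int64(294), np.int64(347)); 200 (np.int64(294), np.int64(347)); 204 (np.int64(294), np.int64(347)); 208 (np.int64(294), np.int64(347)); 212 (np.int64(294), np.int64(346)); 216 (np.int64(294), np.int64(346)); 220 None; 
335 (np.int64(26), np.int64(41)) [ 0.5686 -0.1206  0.13  ]
380 (np.int64(35), np.int64(41)) [ 0.5795 -0.153   0.13  ]
420 (np.int64(36), np.int64(42)) [ 0.5885 -0.1821  0.13  ]
460 (np.int64(37), np.int64(43)) [ 0.5975 -0.2113  0.13  ]
500 (np.int64(37), np.int64(43)) [ 0.6071 -0.2402  0.13  ]
540 (np.int64(38), np.int64(44)) [ 0.6162 -0.2694  0.13  ]
560 (np.int64(32), np.int64(44)) [ 0.621  -0.2839  0.13  ]
(328, 43) [ 0.5659 -0.1159  0.13  ]
(568, 46) [ 0.622  -0.2902  0.13  ]
```

The scoop is aligned with the tool (yaw 0.323). The bin's near wall has yaw 0.311 with its middle at (0.596, -0.202), which agrees with the scene view to about 3 mm. I descend and grip.

Call:
drive_tool --pt "40 0 1 0 80" --pt "85 0 1 0 80" --pt "120 0 1 0 80" --pt "138 0 1 0 80" --pt "138 0 1 0 80" --pt "138 0 1 0 10" --pt "138 0 1 0 10" --pt "138 0 1 0 10" --newtons 30

```text
t: 3.15
ee_pos: [0.457, -0.1472, 0.1233]
tool_rot: [0.698, 0.115, -0.697, 0.115]
force: [0.2, 0.4, 0.2]
width: 0.595
```

Call:
drive_tool --pt "0 0 0 0 10" --pt "0 0 0 0 10" --pt "0 0 0 0 10" --pt "0 0 0 0 10"

```text
t: 3.65
ee_pos: [0.4565, -0.1473, 0.1226]
tool_rot: [-0.698, -0.115, 0.698, -0.115]
force: [0.3, 0.4, -1.6]
width: 0.234
```

```bash
python3 to.py .456 -.15 .215 -1.251
```

```text
t 3.65 tcp [ 0.4565 -0.1473  0.1226] ty -1.245 down [-0.  0. -1.] F [ 0.27  0.37 -1.62] w 0.234 j [-0.38  0.39  0.76  2.09 -0.38  0.8  -0.63]
incr mm [-92.4   2.3   1.3] turn 0.005854470327127714
```

Gripped: the opening of 21.5 mm matches the 22 mm grip. Now I lift.

Call:
drive_tool --pt "-10 0 0 0 10" --pt "-30 0 0 0 10" --pt "-60 0 0 0 10" --pt "-90 0 0 0 10" --pt "-100 0 0 0 10" --pt "-100 0 0 0 10" --newtons 40

```text
t: 4.4
ee_pos: [0.4568, -0.1472, 0.2229]
tool_rot: [0.698, 0.115, -0.697, 0.115]
force: [-0.9, -0.5, -1.8]
width: 0.238
```

```bash
python3 - <<'E'
from h import *
c=camera_info('wrist');w=snapshot('wrist');s=snapshot('scene')
cv2.imwrite('pics/2.png',np.hstack([cv2.resize(w[:,200:520],(480,600)),cv2.resize(s[80:280,180:340-53],(320,600))]))
cv2.imwrite('pics/w2.png',w);cv2.imwrite('pics/s2.png',s)
E
python3 to.py .456 -.15 .215 -1.251
```

```text
t 4.5 tcp [ 0.4561 -0.147   0.2219] ty -1.245 down [-0.001  0.    -1.   ] F [ 0.04  0.15 -1.85] w 0.239 j [-0.49  0.25  0.86  1.97 -0.22  1.02 -0.78]
incr mm [6.9 2.8 1. ] turn 0.006184226071976884
```

View pics/2.png

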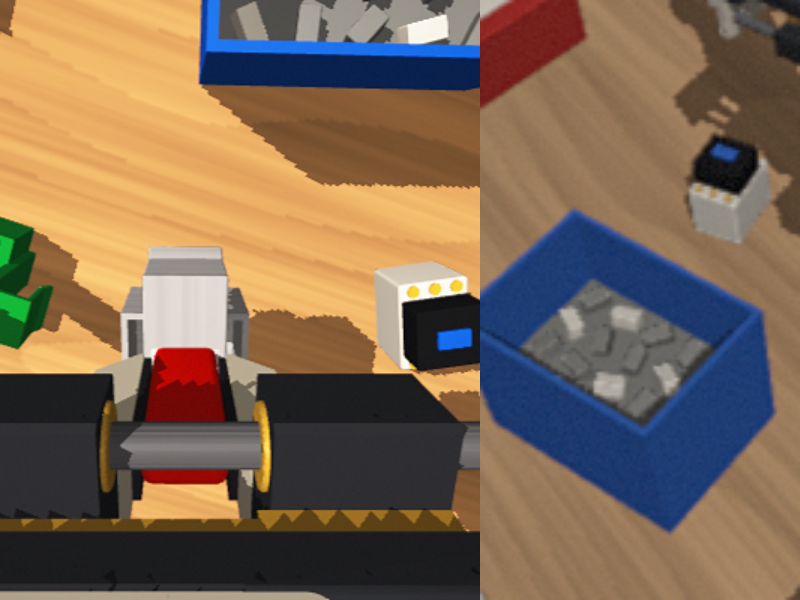

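The scoop is held and lifted (1.85 N), with the crossbar's front edge at wrist row about 183 and the tongue's lower edge at about 165. I'll check the tilt and work out the move to the rim, aiming 15 mm to the +y side of the wall's middle.

```bash
python3 - <<'E'
from h import *
s=monitor.sense();c=camera_info('wrist');T=R.from_quat(s['tool_rot'])
u=np.array([np.cos(.325),np.sin(.325),0]);v=np.array([-u[1],u[0],0])
for n,p,z in(('bar top front',(200+.667*185,183.5),.2045),('tongue foot',(200+.667*185,165),.165),('barL',(200+.667*143,183.5),.2045),('barR',(200+.667*228,183.5),.2045)):
    d=onz(c,p,z)-s['ee_pos'];print(n,'along x',(d@u*1e3).round(1),'along y',(d@v*1e3).round(1))
E
cat > hang.py <<'E'
import numpy as np,sys
g=float(sys.argv[1]);z=float(sys.argv[2]) # g: wall mid in scoop x, mm
yb=.311;u=np.array([np.cos(yb),np.sin(yb)]);v=np.array([-u[1],u[0]])
W=np.array([.5964,-.2022])+.015*v
t=W-u*(g/1000+.017);print(*t.round(4),z,-np.pi/2+yb)
E
python3 to.py $(python3 hang.py 0 .223)
```

```text
bar top front along x 31.5 along y 0.3
tongue foot along x 33.6 along y 0.3
barL along x 31.5 along y 14.8
barR along x 31.6 along y -14.5
t 4.5 tcp [ 0.4561 -0.147   0.2219] ty -1.245 down [-0.001  0.    -1.   ] F [ 0.04  0.15 -1.85] w 0.239 j [-0.49  0.25  0.86  1.97 -0.22  1.02 -0.78]
incr mm [ -1.3  81.9 -98.4] turn 0.014980552866873609
```

No tilt, and it is centred. I traverse at constant height, gently.

Call:
drive_tool --pt "-1 8 -10 0 10" --pt "-1 22 -26 0.015 10" --pt "-1 38 -45 0.015 10" --pt "-1 54 -65 0.015 10" --pt "-1 68 -82 0.015 10" --pt "-1 78 -93 0.015 10" --pt "-1 82 -98 0.015 10" --pt "-1 82 -98 0.015 10"

```text
t: 5.5
ee_pos: [0.5756, -0.1939, 0.2234]
tool_rot: [-0.698, -0.109, 0.699, -0.109]
force: [0.2, 0.4, -1.5]
width: 0.237
```

```bash
python3 to.py $(python3 hang.py 0 .223); python3 - <<'E'
from h import *
c=camera_info('wrist');w=snapshot('wrist');s=snapshot('side')
cv2.imwrite('pics/w3.png',w);cv2.imwrite('pics/3.png',np.hstack([cv2.resize(w[:,200:520],(440,550)),cv2.resize(s[100:280,165:285],(360,540))[:550]] if 0 else [cv2.resize(w[:,200:520],(440,550)),cv2.resize(s[90:273,165:285],(360,550))]))
E
```

```text
t 5.5 tcp [ 0.5756 -0.1939  0.2234] ty -1.26 down [-0.001 -0.    -1.   ] F [ 0.18  0.36 -1.45] w 0.237 j [-0.3   0.49  0.8   1.67 -0.38  1.15 -0.66]
incr mm [ 0.4 -0.7 -0.3] turn -0.0005457782362521257
```

View pics/3.png

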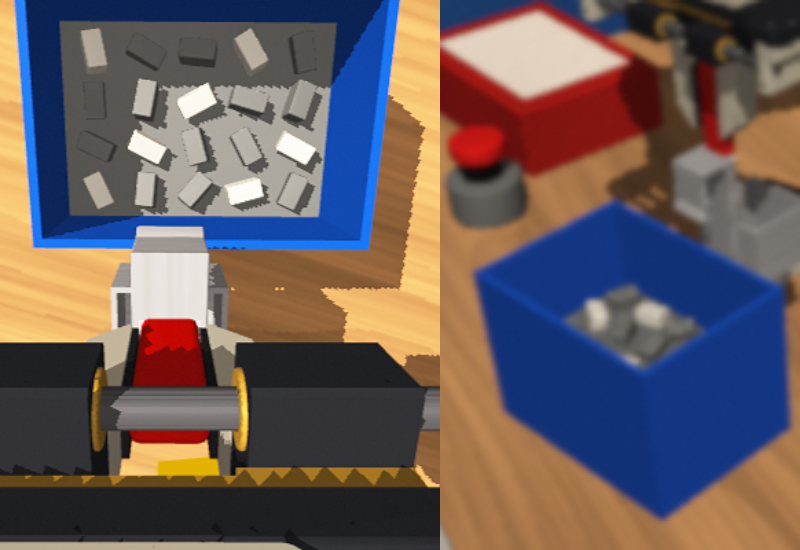

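The tongue (crop row 228-252) projects over the near rim (crop row 240-248), parallel to it and centred as planned. I'll remeasure the rim from here.

```bash
python3 - <<'E'
from h import *
s=monitor.sense();c=camera_info('wrist');im=cv2.imread('pics/w3.png');hsv=cv2.cvtColor(im,cv2.COLOR_BGR2HSV)
u=np.array([np.cos(.311),np.sin(.311),0]);v=np.array([-u[1],u[0],0])
m=(hsv[...,0]>100)&(hsv[...,0]<128)&(hsv[...,1]>120)
for x in(235,250,265,280,360,390,410,450,460):
    y=np.where(m[:,x])[0];y=y[(y>140)&(y<200)]
    br=y[hsv[y,x,2]>150] if len(y) else y
    if len(br): 
        a=[onz(c,(x,q),.13)-s['ee_pos'] for q in(br.min()-.5,br.max()+.5)]
        print(x,br.min(),br.max(),'inner/outer along x mm',[(k@u*1e3).round(1) for k in a],'y',(a[1]@v*1e3).round(1))
E
```

```text
235 173 179 inner/outer along x mm [np.float64(21.0), np.float64(15.7)] y 65.5
250 169 179 inner/outer along x mm [np.float64(23.9), np.float64(15.7)] y 54.4
265 166 179 inner/outer along x mm [np.float64(26.2), np.float64(15.7)] y 43.3
280 162 180 inner/outer along x mm [np.float64(29.1), np.float64(14.9)] y 32.2
360 157 180 inner/outer along x mm [np.float64(32.8), np.float64(14.9)] y -26.9
390 158 180 inner/outer along x mm [np.float64(32.1), np.float64(14.9)] y -49.1
410 158 180 inner/outer along x mm [np.float64(32.1), np.float64(14.9)] y -63.9
450 141 181 inner/outer along x mm [np.float64(44.3), np.float64(14.2)] y -93.6
460 141 181 inner/outer along x mm [np.float64(44.3), np.float64(14.2)] y -101.0
```

The wall lies at 15-20 mm and the slot spans about 5-27 mm ahead of the TCP. I lower, then bring the shank nearer to the wall.

Call:
drive_tool --pt "12 0 0 0 10" --pt "30 0 0 0 10" --pt "46 0 0 0 10" --pt "56 0 -2 0 10" --pt "62 0 -5 0 10" --pt "65 0 -7 0 10" --pt "67 0 -7 0 10" --pt "67 0 -7 0 10"

```text
t: 6.6
ee_pos: [0.5824, -0.1917, 0.1569]
tool_rot: [0.699, 0.109, -0.698, 0.109]
force: [-0.3, 0.5, -1.7]
width: 0.236
```

Call:
drive_tool --pt "1 0 0 0 10" --pt "2 0 0 0 10" --pt "3 0 0 0 10" --pt "3 0 0 0 10"

```text
t: 7.1
ee_pos: [0.5823, -0.1915, 0.1536]
tool_rot: [-0.699, -0.109, 0.699, -0.109]
force: [0.3, 0.4, -1.6]
width: 0.234
```

Call:
drive_tool --pt "0.5 0 0 0 10" --pt "1 0 0 0 10" --pt "1 0 0 0 10"

```text
t: 7.48
ee_pos: [0.5824, -0.1916, 0.1527]
tool_rot: [0.699, 0.109, -0.699, 0.109]
force: [-0.5, 0.1, -1.3]
width: 0.238
```

```bash
python3 to.py $(python3 hang.py 0 .223); python3 - <<'E'
from h import *
w=snapshot('wrist');s=snapshot('side');print(monitor.sense()['force'])
cv2.imwrite('pics/4.png',np.hstack([cv2.resize(w[:,200:520],(440,550)),cv2.resize(s[110:260,185:283],(360,550))]))
E
```

```text
t 7.475 tcp [ 0.5824 -0.1916  0.1527] ty -1.26 down [ 0.  0. -1.] F [-0.49  0.11 -1.28] w 0.238 j [-0.26  0.57  0.75  1.74 -0.45  1.02 -0.61]
incr mm [-70.3  -0.6   6.9] turn -0.00024726300108257604
[ 0.40812648  0.80577535 -1.70322895]
```

View pics/4.png

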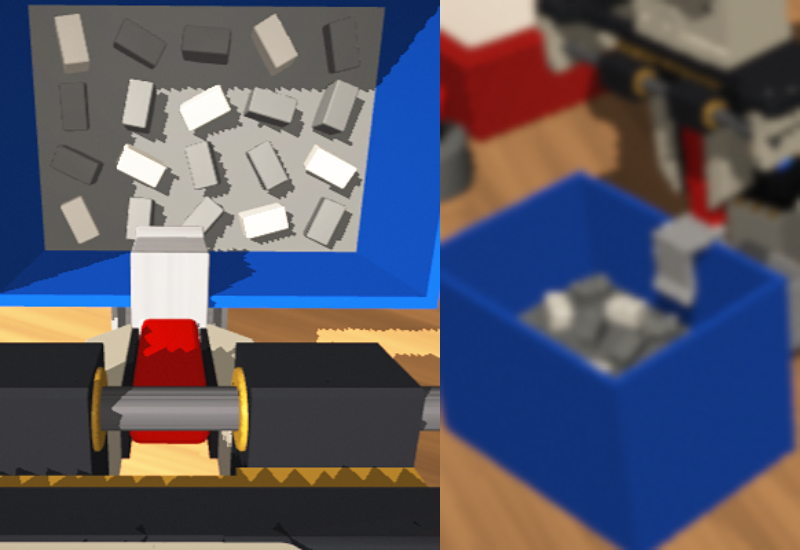

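The tongue (crop 655-695, 230-300 in the side view) is inside the bin and the crossbar spans the rim, with the cup outside. There is no contact yet, so I creep down.

Call:
drive_tool --pt "0.7 0 0 0 10" --pt "1.4 0 0 0 10" --pt "1.4 0 0 0 10"

```text
t: 7.95
ee_pos: [0.5825, -0.1916, 0.1525]
tool_rot: [0.699, 0.11, -0.698, 0.109]
force: [-4.2, 0.6, 11.2]
width: 0.238
```

Call:
drive_tool --pt "0.7 0 0 0 10" --pt "0.7 0 0 0 10" --pt "0.7 0 0 0 10"

```text
t: 8.32
ee_pos: [0.5825, -0.1916, 0.1525]
tool_rot: [0.699, 0.11, -0.698, 0.109]
force: [-6.5, 2.8, 17.7]
width: 0.239
```

Contact is at TCP z 0.1525 (18 N up). I relieve it and slide the shank towards the wall.

Call:
drive_tool --pt "-1.5 0 0 0 10" --pt "-1.8 0 0 0 10" --pt "-1.8 0 -1 0 10" --pt "-1.8 0 -2 0 10" --pt "-1.8 0 -2 0 10"

```text
t: 8.95
ee_pos: [0.5838, -0.1915, 0.1526]
tool_rot: [-0.698, -0.109, 0.699, -0.109]
force: [-4.6, -0.9, 5.3]
width: 0.236
```

Call:
drive_tool --pt "0 0 -1 0 10" --pt "0 0 -1 0 10" --pt "0 0 -1 0 10"

```text
t: 9.32
ee_pos: [0.5848, -0.1913, 0.1526]
tool_rot: [-0.698, -0.109, 0.699, -0.109]
force: [-3.1, 0.3, 5.1]
width: 0.239
```

Call:
drive_tool --pt "-0.6 0 0 0 10" --pt "-0.6 0 -1 0 10" --pt "-0.6 0 -1 0 10"

```text
t: 9.7
ee_pos: [0.585, -0.1909, 0.1527]
tool_rot: [-0.698, -0.109, 0.699, -0.109]
force: [-4.6, -1.5, 2.2]
width: 0.241
```

Call:
drive_tool --pt "0 0 -1 0 10" --pt "0 0 -1 0 10" --pt "0 0 -1 0 10"

```text
t: 10.07
ee_pos: [0.5851, -0.1909, 0.1527]
tool_rot: [-0.697, -0.109, 0.7, -0.109]
force: [-8.4, -2.5, 3.8]
width: 0.236
```

The shank is against the wall (x stopped at 0.585 and the side force rose). I relieve it and open slowly.

Call:
drive_tool --pt "-0.3 0 1 0 10" --pt "-0.4 0 1.6 0 10" --pt "-0.4 0 1.6 0 10"

```text
t: 10.45
ee_pos: [0.5849, -0.1907, 0.1529]
tool_rot: [-0.698, -0.109, 0.699, -0.109]
force: [-3.8, -3.6, -4.3]
width: 0.236
```

Call:
drive_tool --pt "0 0 0 0 23" --pt "0 0 0 0 25" --pt "0 0 0 0 28" --pt "0 0 0 0 34" --pt "0 0 0 0 40" --pt "0 0 0 0 46" --pt "0 0 0 0 46"

```text
t: 11.32
ee_pos: [0.5856, -0.1905, 0.1534]
tool_rot: [0.699, 0.109, -0.699, 0.109]
force: [0.0, -0.1, 0.6]
width: 0.5
```

```bash
python3 to.py $(python3 hang.py 0 .223); python3 - <<'E'
from h import *
w=snapshot('wrist');s=snapshot('side')
cv2.imwrite('pics/5.png',np.hstack([cv2.resize(w[:,200:520],(440,550)),cv2.resize(s[110:260,185:283],(360,550))]))
E
```

```text
t 11.325 tcp [ 0.5856 -0.1905  0.1534] ty -1.26 down [ 0.  0. -1.] F [ 0.   -0.12  0.57] w 0.5 j [-0.26  0.57  0.75  1.73 -0.45  1.02 -0.61]
incr mm [-69.6  -0.6  10.3] turn -0.0003299602740822749
```

View pics/5.png

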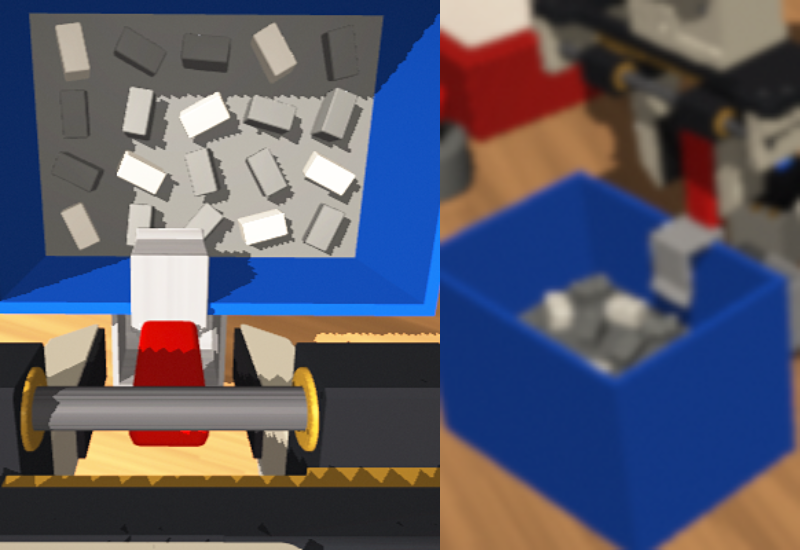

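The scoop hangs free, the fingers are clear on both sides of the grip, and no force remains. I retreat straight up.

Call:
drive_tool --pt "0 0 0 0 65" --pt "-5 0 0 0 65" --pt "-30 0 0 0 65" --pt "-70 0 0 0 65" --pt "-110 0 0 0 65" --pt "-140 0 0 0 65" --pt "-140 0 30 0 65" --pt "-140 0 60 0 65"

```text
t: 12.42
ee_pos: [0.5279, -0.2093, 0.294]
tool_rot: [0.699, 0.109, -0.698, 0.11]
force: [-0.7, 0.2, 0.3]
width: 0.707
```

```bash
python3 - <<'E'
from h import *
m=monitor.sense();print(m['t'],m['ee_pos'],m['force'])
w=snapshot('wrist');a=snapshot('side');[snapshot('scene') for _ in range(8)];b=snapshot('scene');s=snapshot('side')
print('moved px',(cv2.absdiff(a,s).max(2)>40).sum())
c=camera_info('scene');hsv=cv2.cvtColor(b,cv2.COLOR_BGR2HSV)
blue=((hsv[...,0]>105)&(hsv[...,0]<125)&(hsv[...,1]>150)).astype(np.uint8);blue[:145]=0
k=max(cv2.findContours(blue,0,1)[0],key=cv2.contourArea);print(cv2.approxPolyDP(cv2.convexHull(k),4,True)[:,0].tolist())
cv2.imwrite('pics/6.png',np.vstack([np.hstack([cv2.resize(x,(400,250)) for x in (w,b)]),np.hstack([cv2.resize(x[90:270,160:350],(400,340)) for x in (s,b)])]))
E
```

```text
12.425 [ 0.52794734 -0.20930926  0.2940395 ] [-0.6963351   0.24668351  0.3003307 ]
moved px 835
[[211, 150], [273, 184], [277, 217], [243, 256], [187, 221], [171, 187]]
```

View pics/6.png

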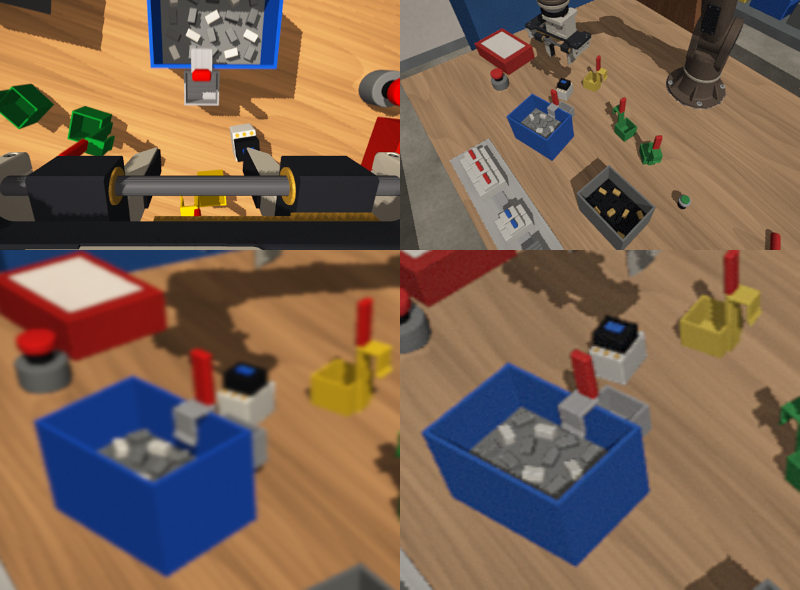

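The scoop hangs upright on the bin's near wall with its cup outside, and the bin's corners are at the same pixels as at the start. I check stillness once more (the arm was settling) and hand in.

```bash
python3 - <<'E'
from h import *
from cell import workorder
a=snapshot('scene');[snapshot('side') for _ in range(8)];b=snapshot('scene')
d=cv2.absdiff(a,b).max(2)>40
print('changed all',d.sum(),'around scoop',d[130:200,230:290].sum(),'mean',cv2.absdiff(a,b)[130:200,230:290].mean(),monitor.sense()['qd'].round(3))
s0=cv2.imread('pics/scene0.png');e=cv2.absdiff(s0,b).max(2)>60
print('since start: contactor',e[122:162,248:262].sum(),'grey bin',e[262:396,280:410].sum())
if d[130:200,230:290].sum()<30: print(workorder.sign_off())
E
```

```text
changed all 32 around scoop 0 mean 2.132063492063492 [-0.001 -0.     0.     0.001 -0.     0.001  0.   ]
since start: contactor 104 grey bin 0
the job is handed in; nothing more can be done
None
```

I hung the steel scoop by its hook over the side of the blue bin that faces the robot, let go and backed the arm off; the job was handed in at about 13 s.

**Last checks:**
- **Scoop:** it hangs upright with the cup outside the bin, about 30 mm off the bench by my estimate. No pixels changed around it over about 0.4 s.
- **Blue bin:** its corners are at the same pixels as at the start.
- **Grey bin:** there is no change in its image area.
- **Gripper:** it is well clear, with about zero force. The highest wrist force I read was about 19 N, while seating the hook.

**Two readings did not come out clean:**
- **Contactor:** 104 pixels changed in a patch around it since the start. I put this down to the arm's moved shadow, as the arm never came near it and it looks in place, but I did not measure its position separately.
- **Side view:** the first stillness check there showed 835 changed pixels while the arm was still settling; I repeated the check with the scene camera and it was clean.

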